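# Bring the tray under the parts feeder and hold its sprung gate half open

### The arm

A 6-joint arm with a two-finger parallel gripper is mounted at the origin on the work surface. World frame = base frame: x ahead of the robot, y to its left, z up, the work surface at z = 0. Lengths are in m, angles in rad, forces in N, time in s.
With the tool pointing down it reaches from about 0.35 to 0.975 m from the base axis. Payload 4.9 kg.
Tool frame: the origin (TCP) lies midway between the tips of the shut fingers; the grasp point (between the pads) lies 19 mm behind it; z points along the fingers, y is the line along which they close (so a half turn about z gives the same grasp; the last joint's range is limited). The gripper opens to 85 mm and grips with 20 to 120 N. Pads are 22 mm wide; open, the fingers measure 114 mm over their backs; the gripper's body (76 mm by 85 mm) begins 54 mm behind the grasp point. The pads swing forward as they close: fully open they stand 13 mm farther back than shut.
Start: joints at [-1.438, 0.053, 1.613, -0, 1.476, -0.119], TCP at [0.156, -0.605, 0.231] pointing down, gripper open.
Joint ranges: [-3.01, 3.01], [-1.01, 2.22], [0.06, 2.58], [-1.02, 4.17], [0.09, 2.62], [-3.14, 3.14]. Speed limits (rad/s): [2.57, 2.57, 3.14, 3.14, 3.14, 3.14].

### API

Orientations are given as a unit quaternion [w, x, y, z].
In Python, from plant import manip gives the robot as it stands.
- The arm moves only by the tool move_arm, never from a script. Its argument "increments" is one flat list of numbers, 5 for each row, row after row: the shift along the tool's x, y, z in mm, then the turn about the tool's z in rad, then the opening, from 0 (shut) to 1 (fully open). In form: [tx, ty, tz, spin, jaw, tx, ty, tz, spin, jaw, ...]. A call has 1 to 8 rows; each row shifts and turns the commanded pose from where the row before left it, along the tool's axes as they then stand; what a row does not reach is not made up. A row lasts 1/12 s, in which the tool goes at most 41.7 mm and 7.16 degrees, less where a joint would pass 70% of its speed; a pose out of reach is approached as far as the arm can. A call with a gripper value outside its range is refused whole. The fingers move at their own pace and stop on an object; the grip force is fixed at half the most. Time passes only in rows, so rows that do not move let the fingers close. It gives the time, the measured TCP pose, the force, the opening and the grip force at its end, in the units of the state.
- manip.state(): the state, without advancing time (a new reading comes with each control period).
- manip.grab_frame(name): name is "side" or "top"; returns a dict with "image" (384x512x3 uint8, blue, green, red), "fov_y" (degrees; the focal length in pixels is half the picture's height over the tangent of half this angle, whatever the lens; pixels are square), "cx", "cy" (the principal point, pixels), "eye" and "rotation" of the camera in the world. Camera axes: x right, y down, z forward; pixel columns grow to the right and rows downward; lengths in m; the calibration is good to about 2 mm. A picture is of the moment at which its call begins. There is no depth.
- manip.job_done(): hands the job in; it is judged then, once.
The state is a dict: "time": time; "joint_pos": joint angles; "joint_vel": joint speeds; "joint_efforts": joint torques, N m; "tool_pos": TCP position; "tool_rot": TCP orientation; "contact_force": force on the tool from outside, world axes, zero at the start; "ft_torque": the same for the moment, N m; "gripper_width": opening from 0.0 (shut) to 1.0 (fully open); "grasp_force": force on a finger pad.
Only numpy, scipy, OpenCV 4.12 (cv2) and the standard library are available. Lean on these libraries where they do the work, as an engineer would, in place of code of your own. Each camera call takes 0.05 s, during which the arm holds its last target. There are 200 camera calls.

### The job

First slide the grey tray on its carriage along the rails until it stands centred under the outlet of the blue clip feeder (red pointer at the green mark beside the rail); then pull the feeder's sprung gate by its orange tab to half open (red pointer at the green middle mark) and keep holding it there: finish while still holding the gate, because the shaker is switched on only then. Keep the gate shut until the tray is in place, never let it open much beyond half or the clips will flood out, and leave the things standing around the feeder alone.

Things in the scene. Friction and masses are not known exactly. Their poses are not given: they have to be found in the camera images.
- feeder: bench feeder, fixed; place and yaw vary. Blue open hopper 190 (x) by 150 mm (y), rim 190 mm above the table, on side plates over two rails. Origin on the table under the outlet's centre; y runs along the rails, z up. Rails y = -490 to +110 mm, base 130 mm wide; hopper walls at y = -75 and +75 mm. Gate guides reach y = +280 mm, no higher than 122 mm
- outlet (a point): centre of the feeder's outlet window (70 by 60 mm) in the hopper floor, 118 mm above the table; axes as the feeder's
- carriage (a joint): slide of the tray carriage along the feeder's +y, m: 0 = far end (tray centre 250 mm short of the outlet), 0.25 = tray centred under the outlet (green mark; within 8 mm will do), 0.30 = end of travel, past the mark. No stop or catch at the mark: it stays where left (friction about 3 N, mass about 0.6 kg). Starts at 0.02 to 0.12
- tray_centre (a point): centre of the floor of the grey open tray (120 by 130 mm, 45 mm deep, rim 87 mm above the table), 47 mm above the table; axes as the feeder's
- carriage_grip (a point): grip point of the carriage's orange upright post: 22 mm (feeder x) by 20 mm (feeder y), top 150 mm above the table; the point is on its axis, 15 mm below its top, 170 mm to -y of the tray centre. With the tray in place the post stands 85 mm clear of the hopper wall
- gate (a joint): slide of the sprung gate (steel blade under the hopper floor) along the feeder's +y, m: 0 = shut, 0.030 = half open (green mark; within 6 mm will do), 0.060 = wide open; never past 0.045. A spring shuts it: 4.5 N at 0, rising 150 N per m to 9 N at half and 13.5 N wide open; let go, it snaps shut
- gate_grip (a point): grip point of the gate's orange upright tab: 24 mm (feeder x) by 14 mm (feeder y), top 176 mm above the table; the point is on its axis, 21 mm below its top, and moves with the gate. Shut, it is 135 mm to +y of the outlet's centre (53 mm between tab and hopper wall). The crossbar at its foot is 120 mm above the table
- tape: bystander: empty tape core lying flat, 90 mm across, 45 mm high; origin under its centre
- jar: bystander: jar with a red cap, 60 mm across, 85 mm high; origin under its centre
- driver: bystander: screwdriver lying on the table along its own x; origin under it
- mug: bystander: white mug, 80 mm across, 90 mm high; origin under its centre
- spare_tray: bystander: green open tray, 110 by 120 mm, 45 mm high; origin under its centre

How it is judged:
By the outcome, as a careful person would: the job done as asked, in the order asked, and still so for the second after the job is handed in, while the arm keeps its last pose, push and grip.
It also fails if it takes over 45 s, if anything falls off the work surface, if the arm or the gripper's body presses on something with over 40 N, if the wrist force passes 120 N, or if a joint passes its speed limit or range.

## Working session

There is one attempt and no reset: what is moved stays moved. The work goes in short steps, Python scripts to look and compute and a tool call to move; the robot and the scene stay as the last step left them, time stands still between calls to the robot, and variables do not carry over. Pictures are saved under pics/ and viewed, at most 10 in all, crops included, and the job is handed in when it is done.

Besides the shell and the picture viewer there is one more tool, called after "Emit:" as a command line: name --argument value ..., lists and objects as JSON in quotes. move_arm: Moves the arm, as the interface text tells. Its arguments: {"type":"object","properties":{"increments":{"type":"array"}},"required":["increments"]}

```bash
mkdir -p pics
cat > h.py <<'E'
import numpy as np, cv2, pickle
from plant import manip
def grab(n,f):
    d=manip.grab_frame(n); cv2.imwrite('pics/%s.png'%f,d['image']); pickle.dump(d,open(f+'.pkl','wb')); return d
def load(f): return pickle.load(open(f+'.pkl','rb'))
def foc(d): return d['image'].shape[0]/2/np.tan(np.radians(d['fov_y'])/2)
def at(d,u,v,z):
    r=np.array(d['rotation'])@np.array([(u-d['cx'])/foc(d),(v-d['cy'])/foc(d),1]); e=np.array(d['eye'])
    return e+r*(z-e[2])/r[2]
def proj(d,p):
    c=np.array(d['rotation']).T@(np.array(p)-np.array(d['eye'])); return c[:2]/c[2]*foc(d)+[d['cx'],d['cy']]
E
python3 - <<'E'
from h import *
a=grab('top','t0');b=grab('side','s0')
for d in(a,b):print(d['eye'],np.round(d['rotation'],3),d['fov_y'],d['cx'],d['cy'])
print(manip.state())
for n in('t0','s0'):
    cv2.imwrite('pics/%sb.png'%n,cv2.resize(cv2.imread('pics/%s.png'%n),(800,600),interpolation=cv2.INTER_CUBIC))
E
```

```text
[0.41765637 0.03184215 1.06100999] [-0.047  0.71  -0.701  0.047] 56.61193837730848 255.96436052249274 195.99270850320292
[ 0.44302479 -0.61554092  0.99098246] [-0.32   0.945 -0.071  0.02 ] 46.0021973977903 251.81209326996495 187.04360192188514
{'time': 0.1, 'joint_pos': array([-1.43799370e+00,  5.33153779e-02,  1.61421231e+00,  1.33518927e-05,
        1.47600158e+00, -1.18965044e-01]), 'joint_vel': array([ 3.94313627e-04, -7.04583170e-04, -5.39646767e-03,  5.08715759e-04,
       -5.80253473e-04,  9.85320685e-05]), 'joint_efforts': array([ 1.12514303e-03, -3.94904351e+01, -3.71362102e+01, -4.72896227e-05,
        3.96392730e-03,  1.50650555e-05]), 'tool_pos': array([ 0.15564452, -0.60470299,  0.23013752]), 'tool_rot': array([-9.68332349e-04,  9.92086703e-01,  1.25550934e-01, -5.42805357e-08]), 'contact_force': array([-0.50145446,  0.12609438,  0.13715422]), 'ft_torque': array([0.05653414, 0.04892465, 0.00096789]), 'grasp_force': 0.0, 'gripper_width': 0.9940692891914865}
```

View pics/t0b.png

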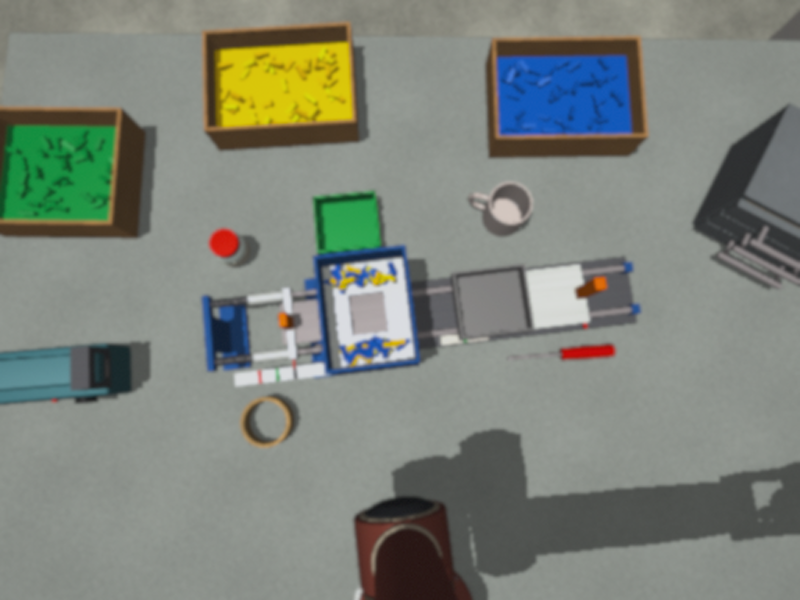

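View pics/s0b.png

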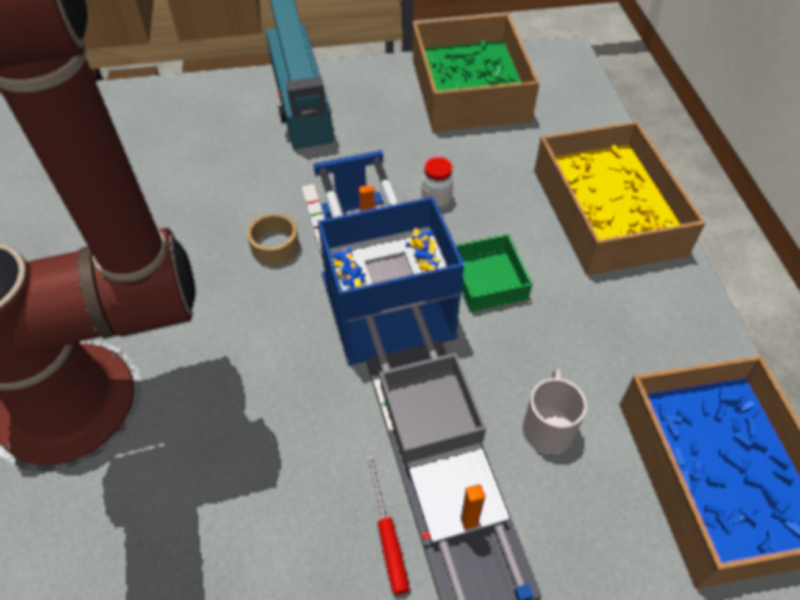

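The top view shows hopper rim corners near (315,255), (405,247), (418,366) and (328,375), the post near (597,285) and the tab near (286,320), all in 800-px scale. The side view shows the same, with the post at (473,507) and the tab at (367,197). I'll enlarge these.

Run:
```python
from h import *
t=cv2.imread('pics/t0.png');s=cv2.imread('pics/s0.png')
def crop(im,x,y,w,h): return cv2.resize(im[y:y+h,x:x+w],None,fx=5,fy=5,interpolation=cv2.INTER_CUBIC)
# 80x60 tiles -> 400x300
m=np.vstack([np.hstack([crop(t,345,155,80,60),crop(t,150,180,80,60)]),np.hstack([crop(s,265,295,80,60),crop(s,190,90,80,60)])])
cv2.imwrite('pics/m.png',m)
for n,im in(('t0',t),('s0',s)):
    hsv=cv2.cvtColor(im,cv2.COLOR_BGR2HSV); mk=cv2.inRange(hsv,(5,170,90),(18,255,255))
    k,l,st,c=cv2.connectedComponentsWithStats(mk)
    for i in range(1,k):
        if st[i][4]>15: print(n,st[i],c[i])
d=load('t0');P=np.array([at(d,u/1.5625,v/1.5625,.19) for u,v in[(315,255),(405,247),(418,366),(328,375)]])
print(P, P.mean(0), np.linalg.norm(P-np.roll(P,-1,0),axis=1))
```

```text
t0 [370 177  18  12 129] [379.4496124  183.03100775]
t0 [179 201   6   8  44] [181.40909091 204.63636364]
s0 [230 119   9  15 114] [234.23684211 125.36842105]
s0 [296 311  14  27 258] [302.22868217 323.63953488]Traceback (most recent call last):
  File "<stdin>", line 12, in <module>
  File "h.py", line 8, in at
    r=np.array(d['rotation'])@np.array([(u-d['cx'])/foc(d),(v-d['cy'])/foc(d),1]); e=np.array(d['eye'])
      ~~~~~~~~~~~~~~~~~~~~~~~^~~~~~~~~~~~~~~~~~~~~~~~~~~~~~~~~~~~~~~~~~~~~~~~~~~~
ValueError: matmul: Input operand 1 has a mismatch in its core dimension 0, with gufunc signature (n?,k),(k,m?)->(n?,m?) (size 3 is different from 4)
```

View pics/m.png

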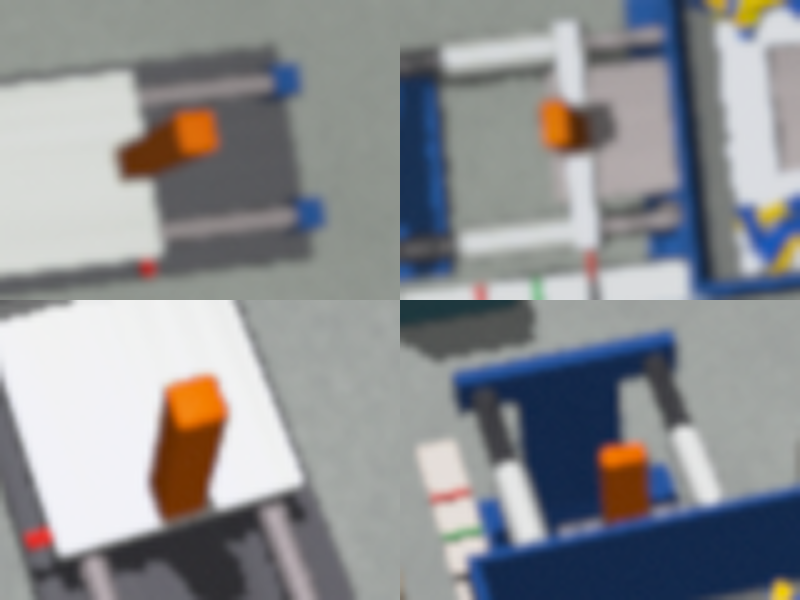

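In the montage, the top-face centres in full-image pixels are: post top (383.8,181.2), tab top (180.8,204.4), post side (303.8,315.4), tab side (234.4,120.8). `rotation` is a quaternion, so my helper needs that fixed.

```bash
sed -i "s/np.array(d\['rotation'\])/Rm(d)/g" h.py
cat >> h.py <<'E'
from scipy.spatial.transform import Rotation as R
def Rm(d): q=d['rotation']; return R.from_quat([q[1],q[2],q[3],q[0]]).as_matrix()
E
python3 - <<'E'
from h import *
d=load('t0');s=load('s0')
P=np.array([at(d,u/1.5625-.2,v/1.5625-.2,.19) for u,v in[(315,255),(405,247),(418,366),(328,375)]])
print(np.round(P,4), P.mean(0), np.linalg.norm(P-np.roll(P,-1,0),axis=1))
Q=np.array([at(s,u/1.5625-.2,v/1.5625-.2,.19) for u,v in[(319,221),(433,201),(463,264),(328,290)]]);print(Q,Q.mean(0))
a=at(d,383.8,181.2,.15),at(s,303.8,315.4,.15);b=at(d,180.8,204.4,.176),at(s,234.4,120.8,.176)
print('post',a,'tab',b)
v=(b[0]+b[1]-a[0]-a[1])/2;print(v,np.hypot(*v[:2]),'yaw',np.arctan2(-v[0],v[1]))
print(manip.state()['joint_pos'])
print(R.from_quat(np.roll(manip.state()['tool_rot'],-1)).as_matrix().round(3))
E
```

```text
[[0.6154 0.1708 0.19  ]
 [0.6303 0.0272 0.19  ]
 [0.4412 0.0048 0.19  ]
 [0.4255 0.1443 0.19  ]] [0.52811057 0.08676071 0.19      ] [0.14437641 0.1905018  0.1404407  0.19178421]
[[0.43243627 0.14661501 0.19      ]
 [0.61448078 0.16199675 0.19      ]
 [0.63479188 0.02783695 0.19      ]
 [0.43402079 0.00996201 0.19      ]] [0.52893243 0.08660268 0.19      ]
post (array([ 0.58231402, -0.29725677,  0.15      ]), array([ 0.58387404, -0.30096171,  0.15      ])) tab (array([0.51241566, 0.22096438, 0.176     ]), array([0.51509499, 0.21915413, 0.176     ]))
[-0.0693387  0.5191685  0.026    ] 0.5237783761569909 yaw 0.1327715066225117
[-1.43799370e+00  5.33153779e-02  1.61421231e+00  1.33518927e-05
  1.47600158e+00 -1.18965044e-01]
[[ 0.968  0.249 -0.   ]
 [ 0.249 -0.968  0.002]
 [ 0.    -0.002 -1.   ]]
```

Geometry is consistent: yaw 0.133, carriage at about 0.031, outlet at about (0.531,0.086). Tool x lies along feeder x and tool y along feeder −y after a 0.119 spin, so I'll move to above the post.

Emit:
move_arm --increments '[0,0,0,0.119,1,30,-16,0,0,1,30,-16,0,0,1,30,-16,0,0,1,30,-16,0,0,1,30,-16,0,0,1,30,-16,0,0,1,30,-16,0,0,1]'

```text
time: 0.77
tool_pos: [0.35, -0.465, 0.2307]
tool_rot: [-0.0, 0.998, 0.066, -0.0]
contact_force: [-0.0, -0.1, -0.2]
gripper_width: 0.998
grasp_force: 0.0
```

Emit:
move_arm --increments '[30,-16,0,0,1,30,-16,0,0,1,30,-16,0,0,1,30,-16,0,0,1,30,-16,0,0,1,30,-16,0,0,1,20,-12,0,0,1,0,0,0,0,1]'

```text
time: 1.43
tool_pos: [0.5356, -0.3297, 0.2305]
tool_rot: [-0.001, 0.998, 0.069, 0.0]
contact_force: [-1.0, 0.4, -0.2]
gripper_width: 0.998
grasp_force: 0.0
```

```bash
cat >> h.py <<'E'
Y=0.1328; FX=np.array([np.cos(Y),np.sin(Y)]); FY=np.array([-np.sin(Y),np.cos(Y)])
def to(xy):  # tool shift (mm) from measured TCP to world xy
    p=manip.state()['tool_pos']; e=np.array(xy)-p[:2]; T=R.from_quat(np.roll(manip.state()['tool_rot'],-1)).as_matrix()
    print('tcp',p.round(4),'tool x,y mm',(T[:2,:2].T@e*1000).round(1),'tool y',T[:,1].round(3))
E
python3 -c "
from h import *
to((.583,-.299))"
```

```text
tcp [ 0.5356 -0.3297  0.2305] tool x,y mm [ 51.2 -23.9] tool y [ 0.137 -0.991 -0.002]
```

Emit:
move_arm --increments '[25,-12,0,0,1,26,-12,0,0,1,0,0,0,0,1,0,0,0,0,1]'

```text
time: 1.77
tool_pos: [0.5804, -0.3019, 0.2305]
tool_rot: [-0.0, 0.998, 0.067, -0.001]
contact_force: [-0.3, -0.7, -0.6]
gripper_width: 1.002
grasp_force: 0.0
```

Run:
```python
from h import *
to((.583,-.299))
s=grab('side','s1');t=grab('top','t1')
c=lambda im,x,y:cv2.resize(im[y:y+120,x:x+80],None,fx=5,fy=5,interpolation=cv2.INTER_CUBIC)
p=proj(t,[.583,-.299,.15]).astype(int);q=proj(s,[.583,-.299,.15]).astype(int);print(p,q)
cv2.imwrite('pics/m1.png',np.hstack([c(t['image'],p[0]-40,p[1]-60),c(s['image'],q[0]-40,q[1]-60)]))
```

```text
tcp [ 0.5804 -0.3019  0.2305] tool x,y mm [ 2.9 -2.5] tool y [ 0.134 -0.991 -0.001]
[384 180] [303 314]
```

View pics/m1.png

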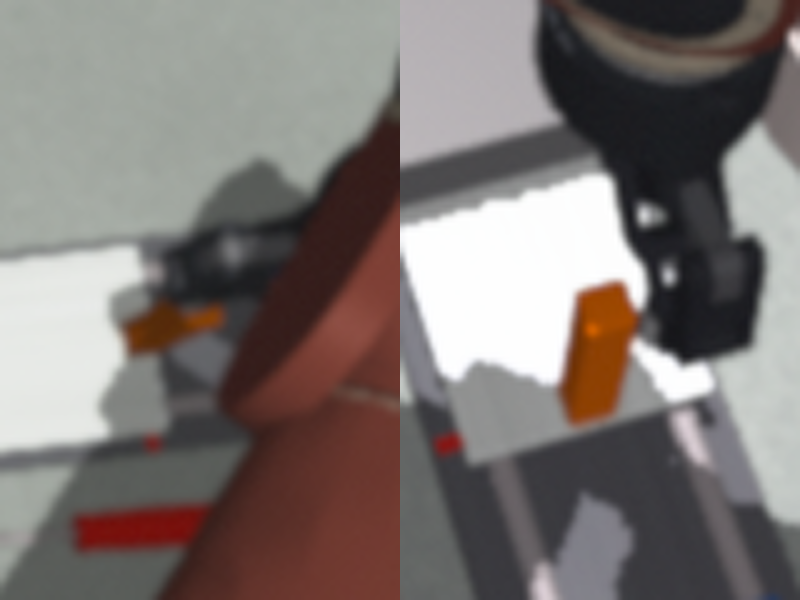

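The side view shows the fingers straddling the post along the rails, and the top view is mostly hidden by the arm. The post is where it was predicted, so I'll descend.

Emit:
move_arm --increments '[2,-2,25,0,1,0,0,30,0,1,0,0,30,0,1,0,0,20,0,1,0,0,12,0,1,0,0,0,0,1]'

```text
time: 2.37
tool_pos: [0.5793, -0.2997, 0.1104]
tool_rot: [-0.002, 0.998, 0.066, -0.003]
contact_force: [0.2, -0.3, -0.2]
gripper_width: 1.0
grasp_force: 0.0
```

Emit:
move_arm --increments '[0,0,0,0,0.5,0,0,0,0,0.1,0,0,0,0,0,0,0,0,0,0,0,0,0,0,0,0,0,0,0,0]'

```text
time: 2.87
tool_pos: [0.5827, -0.3002, 0.1158]
tool_rot: [0.0, 0.998, 0.066, 0.001]
contact_force: [-0.7, 1.3, 3.1]
gripper_width: 0.225
grasp_force: 59.7
```

```bash
python3 -c "
from h import *
to(np.array([.531,.0864])-.17*FY)"
```

```text
tcp [ 0.5827 -0.3002  0.1158] tool x,y mm [   0. -220.] tool y [ 0.133 -0.991  0.001]
```

Gripped: 19 mm on a 20 mm post. Now I'll slide.

Emit:
move_arm --increments '[0,-8,0,0,0,0,-16,0,0,0,0,-18,0,0,0,0,-18,0,0,0,0,-18,0,0,0,0,-18,0,0,0,0,-18,0,0,0,0,-18,0,0,0]'

```text
time: 3.53
tool_pos: [0.565, -0.1683, 0.1158]
tool_rot: [0.001, 0.998, 0.066, 0.001]
contact_force: [0.8, -3.9, 5.8]
gripper_width: 0.227
grasp_force: 60.3
```

Emit:
move_arm --increments '[0,-18,0,0,0,0,-18,0,0,0,0,-18,0,0,0,0,-14,0,0,0,0,-10,0,0,0,0,-6,0,0,0,0,0,0,0,0,0,0,0,0,0]'

```text
time: 4.2
tool_pos: [0.5537, -0.0836, 0.1157]
tool_rot: [-0.001, 0.998, 0.067, 0.001]
contact_force: [-1.8, 3.4, 7.0]
gripper_width: 0.228
grasp_force: 60.7
```

Run:
```python
from h import *
o=np.array([.531,.0864])
to(o-.17*FY)
s=grab('side','s2');t=grab('top','t2')
g=np.append(o-.08*FX-.08*FY,.02)
im=[]
for d in(t,s):
    p=proj(d,g).astype(int);x,y=p[0]-40,p[1]-60;print(x,y)
    im.append(cv2.resize(d['image'][y:y+120,x:x+80],None,fx=5,fy=5,interpolation=cv2.INTER_CUBIC))
cv2.imwrite('pics/m2.png',np.hstack(im))
```

```text
tcp [ 0.5537 -0.0836  0.1157] tool x,y mm [-0.  -1.5] tool y [ 0.134 -0.991 -0.001]
228 168
186 169
```

View pics/m2.png

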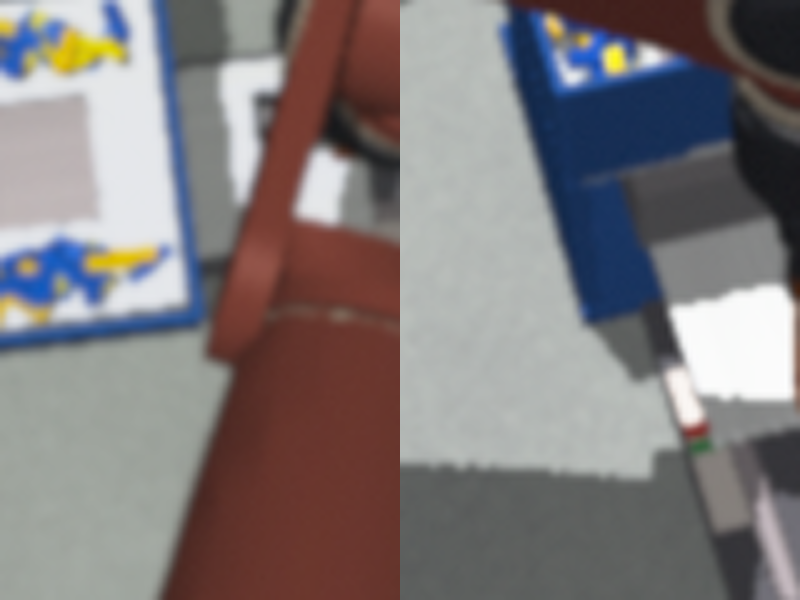

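Side crop: the red pointer is at about (693,431) and the green mark at (700,445). They're close, but parallax matters, so I'll triangulate the pointer height from the first pictures and compare along the feeder's y axis.

Run:
```python
from h import *
o=np.array([.531,.0864]);t=load('t0');s=load('s0');s2=load('s2')
f=lambda p:(np.round([(p[:2]-o)@FX*1000,(p[:2]-o)@FY*1000],1))
for z in(.01,.02,.03,.04,.05):
    print(z,'ptr top',f(at(t,374.2,208.2,z)),'side',f(at(s,272.2,342.2,z)),'now ptr',f(at(s2,244.2,254.8,z)),'green',f(at(s2,245.5,257.6,z)))
# colour centroids subpixel in s2
im=s2['image'][220:290,200:290].astype(int)
g=im[...,1]-np.maximum(im[...,0],im[...,2]);r=im[...,2]-np.maximum(im[...,0],im[...,1])
for n,m in(('g',np.clip(g-12,0,None)),('r',np.clip(r-25,0,None))):
    m=m[:, :60].copy(); ys,xs=np.nonzero(m);w=m[ys,xs];print(n,len(w),200+(xs*w).sum()/w.sum(),220+(ys*w).sum()/w.sum(),xs.min()+200,xs.max()+200,ys.min()+220,ys.max()+220)
# green mark in initial frames
for n,d in(('t0',t),('s0',s)):
    im=d['image'].astype(int);g=np.clip(im[...,1]-np.maximum(im[...,0],im[...,2])-12,0,None)
    p=proj(d,np.append(o-.06*FX-.09*FY,.03));x,y=p.astype(int);m=g[y-25:y+25,x-25:x+25];ys,xs=np.nonzero(m);w=m[ys,xs]
    if len(w):
        u,v=x-25+(xs*w).sum()/w.sum(),y-25+(ys*w).sum()/w.sum();print(n,u,v,len(w),[f(at(d,u,v,z)) for z in(.01,.02,.03,.04)])
```

```text
0.01 ptr top [ -58.2 -398.8] side [ -54.8 -379.5] now ptr [ -56.1 -156.8] green [ -55.1 -165.2]
0.02 ptr top [ -58.8 -395.4] side [ -56.1 -382.6] now ptr [ -57.4 -162.2] green [ -56.4 -170.5]
0.03 ptr top [ -59.4 -391.9] side [ -57.4 -385.7] now ptr [ -58.6 -167.6] green [ -57.7 -175.7]
0.04 ptr top [ -59.9 -388.5] side [ -58.6 -388.9] now ptr [ -59.9 -173. ] green [ -58.9 -181. ]
0.05 ptr top [ -60.5 -385.1] side [ -59.9 -392. ] now ptr [ -61.2 -178.3] green [ -60.2 -186.3]
g 11 245.75423728813558 257.91525423728814 244 248 257 259
r 16 244.83679525222553 254.5459940652819 243 247 253 256
```

Run:
```python
from h import *
o=np.array([.531,.0864])
f=lambda p:(np.round([(p[:2]-o)@FX*1000,(p[:2]-o)@FY*1000],1))
for n in('t0','s0'):
    d=load(n);im=d['image'].astype(int);g=np.clip(im[...,1]-np.maximum(im[...,0],im[...,2])-12,0,None)
    p=proj(d,np.append(o-.06*FX-.17*FY,.03));x,y=p.astype(int);m=g[y-18:y+18,x-18:x+18];ys,xs=np.nonzero(m);w=m[ys,xs]
    if len(w):
        u,v=x-18+(xs*w).sum()/w.sum(),y-18+(ys*w).sum()/w.sum();print(n,u,v,len(w),[f(at(d,u,v,z)) for z in(.01,.02,.03,.04)])
```

```text
t0 297.2972972972973 217.82432432432432 8 [array([ -59.2, -168.9]), array([ -59.7, -167.7]), array([ -60.3, -166.4]), array([ -60.9, -165.2])]
s0 245.04910714285714 257.99107142857144 13 [array([ -56.5, -165.9]), array([ -57.7, -171.2]), array([ -59. , -176.5]), array([ -60.2, -181.7])]
```

The mark sits at y ≈ −168.5 mm and the pointer at ≈ −172, so I'll nudge 3 mm, release, rise and cross over the hopper.

Emit:
move_arm --increments '[0,-3,0,0,0,0,0,0,0,0,0,0,0,0,0,0,0,0,0,0.4,0,0,0,0,0.7,0,0,0,0,0.7,0,0,0,0,0.7]'

```text
time: 4.88
tool_pos: [0.5522, -0.0823, 0.1134]
tool_rot: [-0.0, 0.998, 0.067, -0.001]
contact_force: [-1.2, 0.0, 0.2]
gripper_width: 0.701
grasp_force: 0.0
```

Emit:
move_arm --increments '[0,0,-20,0,0.7,0,0,-30,0,0.7,0,0,-35,0,0.7,0,0,-30,0,0.7,0,0,-20,0,0.7,0,0,0,0,0.6]'

```text
time: 5.38
tool_pos: [0.5554, -0.0836, 0.2554]
tool_rot: [0.002, 0.998, 0.066, 0.005]
contact_force: [0.3, -1.1, 1.3]
gripper_width: 0.604
grasp_force: 0.0
```

```bash
python3 -c "
from h import *
to((.5134,.2200))"
```

```text
tcp [ 0.5554 -0.0836  0.2554] tool x,y mm [  -1.5 -306.5] tool y [ 0.132 -0.991  0.004]
```

Emit:
move_arm --increments '[0,-25,0,0,0.6,0,-38,0,0,0.6,0,-38,0,0,0.6,0,-38,0,0,0.6,0,-38,0,0,0.6,0,-38,0,0,0.6,0,-38,0,0,0.6,0,-28,0,0,0.6]'

```text
time: 6.05
tool_pos: [0.5142, 0.1981, 0.2474]
tool_rot: [-0.0, 0.998, 0.067, -0.001]
contact_force: [0.5, 0.2, -0.0]
gripper_width: 0.603
grasp_force: 0.0
```

Emit:
move_arm --increments '[0,-18,0,0,0.6,0,-7,0,0,0.6,0,0,0,0,0.6,0,0,0,0,0.6]'

```text
time: 6.38
tool_pos: [0.5122, 0.2197, 0.2482]
tool_rot: [0.0, 0.998, 0.066, -0.001]
contact_force: [0.8, 0.1, -0.1]
gripper_width: 0.6
grasp_force: 0.0
```

Run:
```python
from h import *
to((.5134,.2200))
o=np.array([.531,.0864])
s=grab('side','s3');t=grab('top','t3')
im=[]
for d,g in((t,np.append(o+.135*FY,.16)),(s,np.append(o+.135*FY,.17)),(t,np.append(o-.04*FX-.15*FY,.04)),(s,np.append(o-.05*FX-.17*FY,.04))):
    p=proj(d,g).astype(int);x,y=p[0]-40,p[1]-30;print(x,y)
    im.append(cv2.resize(d['image'][y:y+60,x:x+80],None,fx=5,fy=5,interpolation=cv2.INTER_CUBIC))
cv2.imwrite('pics/m3.png',np.vstack([np.hstack(im[:2]),np.hstack(im[2:])]))
```

```text
tcp [0.5122 0.2197 0.2482] tool x,y mm [ 1.2 -0.1] tool y [ 0.133 -0.991  0.001]
142 174
193 92
251 181
207 222
```

View pics/m3.png

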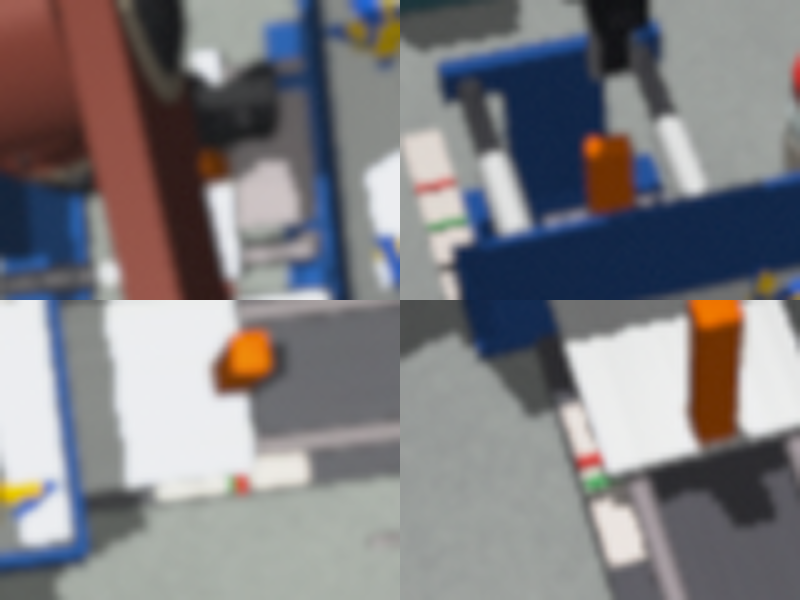

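Upper tiles: the tab is below and between the fingers. Lower tiles: the red pointer is beside the green mark in both views (top: red (241,483), green (230,483); side: red (590,460), green (596,482)). I'll compare with parallax.

Run:
```python
from h import *
o=np.array([.531,.0864])
f=lambda p:(np.round([(p[:2]-o)@FX*1000,(p[:2]-o)@FY*1000],1))
for n,x,y in(('t3',251,181),('s3',207,222)):
    d=load(n);im=d['image'][y:y+60,x:x+80].astype(int)
    r=np.clip(im[...,2]-np.maximum(im[...,0],im[...,1]*1)-60,0,None).astype(float)
    r*= (im[...,1]<im[...,0]+35) # red not orange
    ys,xs=np.nonzero(r);w=r[ys,xs];u,v=x+(xs*w).sum()/w.sum(),y+(ys*w).sum()/w.sum()
    print(n,len(w),xs.min()+x,xs.max()+x,u,v,[f(at(d,u,v,z)) for z in(.03,.035,.04)])
t=load('t3');s=load('s3')
print('post top',f(at(t,251+248.5/5-.5,181+50/5-.5,.15)))
# inter-mark check: pointer direct pixel
print(f(at(t,298.7,217.2,.037)),f(at(s,244.6,253.6,.037)))
```

```text
t3 11 296 304 299.3503184713376 212.3375796178344 [array([ -45.2, -174.5]), array([ -45.6, -173.8]), array([ -46. , -173.2])]
s3 13 242 275 244.6504854368932 253.43446601941747 [array([ -56.6, -164.3]), array([ -57.3, -167. ]), array([ -57.9, -169.7])]
post top [   1.9 -168.6]
[ -59.4 -169.8] [ -57.8 -168.5]
```

Pointer and mark agree within about 1–2 mm. Now I'll descend on the tab and close.

Emit:
move_arm --increments '[1,0,20,0,0.6,0,0,30,0,0.6,0,0,30,0,0.6,0,0,20,0,0.6,0,0,8,0,0.6,0,0,0,0,0.6,0,0,0,0,0.6]'

```text
time: 7.07
tool_pos: [0.514, 0.2195, 0.1416]
tool_rot: [0.0, 0.998, 0.066, 0.0]
contact_force: [-0.2, -0.2, -0.5]
gripper_width: 0.602
grasp_force: 0.0
```

```bash
python3 -c "
from h import *
to((.5134,.2200));print(manip.state()['contact_force'])"
```

```text
tcp [0.514  0.2195 0.1416] tool x,y mm [-0.5 -0.5] tool y [ 0.131 -0.991  0.   ]
[-0.15787836 -0.21258951 -0.49831406]
```

Emit:
move_arm --increments '[0,0,3,0,0.4,0,0,0,0,0.2,0,0,0,0,0,0,0,0,0,0,0,0,0,0,0,0,0,0,0,0]'

```text
time: 7.57
tool_pos: [0.5136, 0.2225, 0.1392]
tool_rot: [-0.002, 0.998, 0.067, 0.001]
contact_force: [-0.5, 8.3, -0.7]
gripper_width: 0.155
grasp_force: 59.1
```

```bash
python3 -c "
from h import *
to((.5134,.2200));print(manip.state()['contact_force'])"
```

```text
tcp [0.5136 0.2225 0.1392] tool x,y mm [-0.5  2.5] tool y [ 0.133 -0.991 -0.004]
[-0.46453697  8.34024442 -0.70771478]
```

Gripped: 13 mm on a 14 mm tab, with the gate against its shut stop. I'll pull about 28 mm gently, then measure.

Emit:
move_arm --increments '[0,-4,0,0,0,0,-6,0,0,0,0,-6,0,0,0,0,-6,0,0,0,0,-5,0,0,0,0,-1,0,0,0,0,0,0,0,0,0,0,0,0,0]'

```text
time: 8.23
tool_pos: [0.5104, 0.2466, 0.1391]
tool_rot: [0.002, 0.998, 0.066, 0.0]
contact_force: [-0.5, -7.1, 2.9]
gripper_width: 0.151
grasp_force: 59.8
```

Run:
```python
from h import *
to(np.array([.5136,.2225])+.03*FY);print(manip.state()['contact_force'])
o=np.array([.531,.0864])
s=grab('side','s4');t=grab('top','t4')
im=[]
for d,x,y in((t,130,180),(s,190,92)):
    im.append(cv2.resize(d['image'][y:y+100,x:x+65],None,fx=6,fy=6,interpolation=cv2.INTER_CUBIC))
cv2.imwrite('pics/m4.png',np.hstack(im))
```

```text
tcp [0.5104 0.2466 0.1391] tool x,y mm [-0.  -5.7] tool y [ 0.132 -0.991  0.004]
[-0.53252061 -7.14890012  2.93312378]
```

View pics/m4.png

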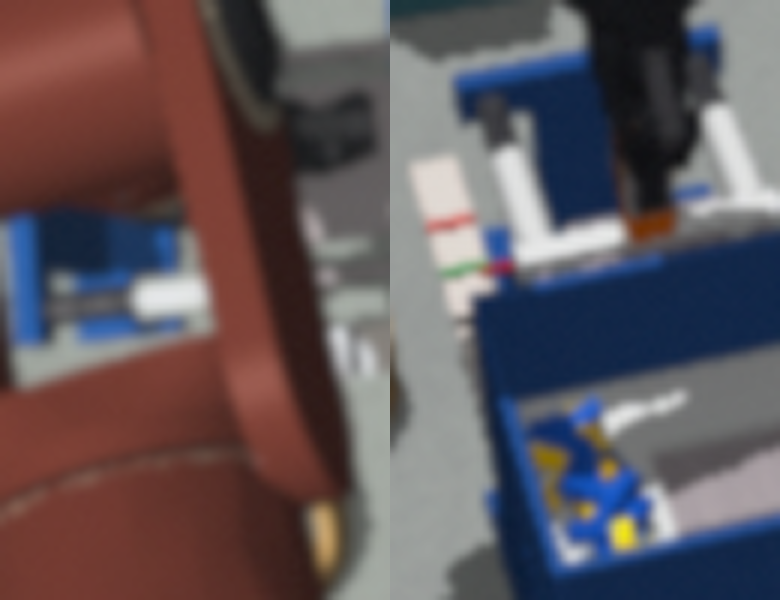

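Side view: the red pointer at (500,268) is about 7 crop px (roughly 4.6 mm) short of the green line extended (≈(500,261)), and the arm reading also says about 24 mm. I'll pull 5 mm more.

Emit:
move_arm --increments '[0,-2,0,0,0,0,-2,0,0,0,0,-1,0,0,0,0,0,0,0,0,0,0,0,0,0,0,0,0,0,0]'

```text
time: 8.83
tool_pos: [0.5097, 0.2512, 0.1391]
tool_rot: [0.002, 0.998, 0.066, 0.0]
contact_force: [-0.8, -8.5, 2.5]
gripper_width: 0.158
grasp_force: 59.9
```

Run:
```python
from h import *
to(np.array([.5136,.2225])+.03*FY);print(manip.state()['contact_force'])
s=grab('side','s5')
a=[]
for d,x,y in((s,190,110),(s,215,225)):
    a.append(cv2.resize(d['image'][y:y+50,x:x+40],None,fx=10,fy=10,interpolation=cv2.INTER_CUBIC))
cv2.imwrite('pics/m5.png',np.hstack(a))
```

```text
tcp [0.5097 0.2512 0.1391] tool x,y mm [ 0. -1.] tool y [ 0.132 -0.991  0.004]
[-0.77309242 -8.48525275  2.49224183]
```

View pics/m5.png

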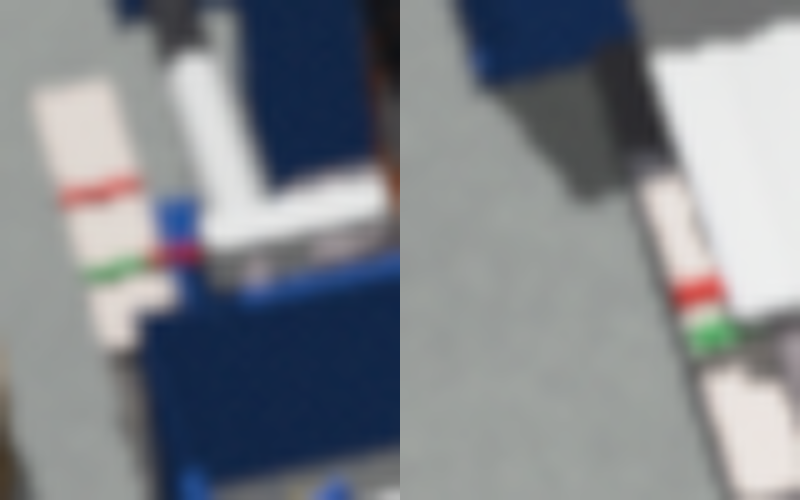

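The gate pointer at (175,255) lies on the green line extended (≈256). Force (8.5 N) and arm displacement (29 mm) agree with half open, and the tray pointer is unchanged at its mark. Handing in.

```bash
python3 -c "
from h import *
print(manip.job_done())"
```

```text
the job is handed in; nothing more can be done
None
```

I slid the tray to within about 2 mm of its mark under the outlet, then pulled the gate to about 29 mm (half open) and handed the job in with the gripper still holding it there; no verdict came back.

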